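# Load the pump body into the parts cleaner behind a lock of unknown state

### The arm

A 6-joint arm with a two-finger parallel gripper is mounted at the origin on the work surface. World frame = base frame: x ahead of the robot, y to its left, z up, the work surface at z = 0. Lengths are in m, angles in rad, forces in N, time in s.
With the tool pointing down it reaches from about 0.35 to 0.775 m from the base axis. Payload 5.5 kg.
Tool frame: the origin (TCP) lies at the very end of the fingers, on their centre line; the grasp point (between the pads) lies 19 mm behind it (grip_point_offset is the distance from the TCP to the grasp point, in m); z points along the fingers, y is the direction in which the jaws open and shut (so a half turn about z gives the same grasp; the last joint's range is limited). The gripper opens to 85 mm and grips with 20 to 120 N. Pads are 22 mm wide; open, the fingers measure 114 mm over their backs; the gripper's body (76 mm by 85 mm) begins 54 mm behind the grasp point. The pads swing forward as they close: fully open they stand 13 mm farther back than shut.
Start: joints at [-1.265, 0.313, 0.046, 1.304, 0, 1.431], TCP at [0.248, -0.519, 0.231] pointing down, gripper open.
Joint ranges: [-2.76, 2.76], [-0.86, 1.69], [-1.03, 1.26], [-2.2, 2.34], [-1.47, 1.5], [-3.14, 3.14]. Speed limits (rad/s): [2.57, 2.57, 3.14, 3.14, 3.14, 3.14].

### API

Orientations are given as a unit quaternion [w, x, y, z].
In Python, from workcell import * gives the robot as it stands.
- The arm moves only by the shell command python3 -m crank 'ROWS' [OPENING] [FORCE]. ROWS is a JSON object of lists of equal length, an entry for each row: "travel": the shift along the tool's x, y, z in units of 40 mm (1.0 is 40 mm), a list of three; "turn": the turn about the tool's z in rad. In form: {"travel": [[x, y, z], ...], "turn": [turn, ...]}. A call has 1 to 5 rows; each row is the pose to reach, as a shift and turn from the pose commanded when the call began, along the tool's axes at that moment; what a row does not reach only later rows make up. A row lasts 1/12 s, in which the tool goes at most 41.7 mm and 7.16 degrees, less where a joint would pass 70% of its speed; a pose out of reach is approached as far as the arm can. A call with a gripper value outside its range is refused whole. OPENING is the finger opening in mm, from 0 to 85.4, set as the call begins (- or left out, the last holds). The fingers move at their own pace and stop on an object; FORCE is the grip in N (left out, the last holds). Time passes only in rows, so rows that repeat a pose let the fingers close. It gives the time, the measured TCP pose, the force and the opening at its end, in the units of the state.
- get_state(): the state, without advancing time (a new reading comes with each control period).
- read_camera(name): name is "scene" or "top" or "wrist"; returns a dict with "image" (480x640x3 uint8, red, green, blue), "K" (3x3 intrinsics, pixels), "R" (3x3) and "t" (3): a world point X has camera coordinates R X + t. Camera axes: x right, y down, z forward; pixel columns grow to the right and rows downward; lengths in m; the calibration is good to about 2 mm. A picture is of the moment at which its call begins. There is no depth.
- hand_in(): hands the job in, once; it reports no verdict.
The state is a dict: "clock": time; "joint_pos": joint angles; "qvel": joint speeds; "tau": joint torques, N m; "tcp_pos": TCP position; "orientation": TCP orientation; "wrist_force": force on the tool from outside, world axes, zero at the start; "ft_torque": the same for the moment, N m; "finger_gap": finger opening in m.
Only numpy, scipy, OpenCV 4.12 (cv2) and the standard library are available. Lean on these libraries where they do the work, as an engineer would, in place of code of your own. Each camera call takes 0.05 s, during which the arm holds its last target. There are 200 camera calls.

### The job

Load the grey pump body into the well of the blue parts cleaner: slide the lid fully open, lower the part gently so that it sits flat between the low rails on the well's floor, let go, and leave the lid open, ready for filling. The lid may be locked or free and its red knob does not show which: you find out by trying the lid, and if it sticks, a turn of the knob frees it. The grip that takes the part out of its holder cannot fit in the well, so you will have to put it down, say on the black pad, and take it the other way; leave everything else where it is.

Things in the scene. Friction and masses are not known exactly. Their poses are not given: they have to be found in the camera images.
- lid (a joint): how far the cleaner's steel lid is slid open, m: 0 shut, 0.125 fully open, along +y of well. It drags with about 2 N and stays where left. When locked it stops after 3 to 6 mm of play. The lid is 108 (x) x 132 (y) x 5 mm, its top 96 mm above the table.
- lid_handle (a point): middle of the black bar handle on the lid, at grip height: bar 50 mm long in its x, 14 mm thick in its y, 42 mm tall above the lid; this point is 25 mm above the lid's top, 17 mm below the bar's top. +y is the opening direction.
- knob_grip (a point): round red lock knob, 46 mm across, 41 mm tall, vertical axis; point on the axis 23 mm above the rail it stands on, 18 mm below its top. Turns both ways without stops, friction 0.12 N m. Its hidden bolt blocks the lid over about 0.9 to 1.2 rad of turn; it may start locked or free. If locked, 1.4 rad either way frees it; turned when free it may lock. The axes given are the cleaner's.
- well (a point): where the centre of the seated pump body belongs: mid-well, 20 mm above the well's floor, 40 mm below the deck. The well is 70 mm in x and 130 mm in y, so fingers fit only at the block's y sides; two rails 5 mm high on its floor leave 50 mm between them in y. The block's 62 mm length goes along x. +y: lid's opening direction, z up.
- pump_center (a point): centre of the grey pump body, a metal block 62 (x) x 42 (y) x 40 (z) mm, 0.22 to 0.45 kg, with two dark round gear faces on top. It starts upright in the aluminium holder. Either way round will do.
- holder: fixed aluminium holder: a foot 60 x 62 mm, 4 mm thick, on which the block stands, and two upright plates along its x, 52 mm long, 6 mm thick, 46 mm tall, close beside the block's y sides; only the block's two x ends are open to fingers. Origin at the centre of its underside.
- pad_top (a point): centre of the top of the fixed black rubber pad, 140 (x) x 130 (y) mm, 4 mm above the table; a clear place to put the part down.
- spray_can: bystander: green spray can with a red cap, 64 mm across, 190 mm tall, standing; origin at the centre of its underside
- blue_dish: bystander: blue plastic dish, 104 mm across, 28 mm tall; origin at the centre of its underside
- valve: bystander: brass-coloured engine valve standing on its 36 mm head, 60 mm tall; origin at the centre of its underside
- gear_plate: bystander: aluminium plate 70 x 60 x 10 mm with two dark pump gears on it, 57 mm tall in all; origin at the centre of its underside
- flange: bystander: brown flange plate 50 x 90 x 10 mm with holes, lying flat; origin at the centre of its underside
- spanner: bystander: steel spanner 160 mm long, lying flat; origin at the centre of its underside
- jar: bystander: amber jar with a steel lid, 60 mm across, 85 mm tall; origin at the centre of its underside
- rocker_arm: bystander: dark steel rocker arm 90 x 16 mm, 24 mm tall at its middle hub; origin at the centre of its underside
- pump: the pump body itself, origin at the centre of its underside
- cleaner: fixed blue parts cleaner, 175 (x) x 300 (y) mm, deck 90 mm above the table, a front rail (-x side, under the knob) 99 mm high; origin under its middle, z up. The open lid lies over the deck beside the well, covering at most 12 mm of the well's +y end.
Not all that is in view belongs to the job. Leave any purple look-alike of the pump alone.

How it is judged:
On the way:
1. the lid is slid open (more than 110 mm) (value of joint lid above 0.11 m), for 0.1 s.
At the end, for the whole second after the job is handed in: The pump body's centre lies within 7 mm of the well point in x and y and 4 mm in height, upright within 0.1 rad, its length along the well's x within 0.15 rad (either way round), at rest; the lid is open by more than 110 mm (x of pump_center in the frame of well between -0.007 and 0.007 m and y of pump_center in the frame of well between -0.007 and 0.007 m and z of pump_center in the frame of well between -0.004 and 0.004 m and angle between pump_center's own z axis and vertical below 0.1 rad and angle between the x axis of pump_center and the x axis of well, either way round below 0.15 rad and linear speed of pump below 0.02 m/s and value of joint lid above 0.11 m); the robot touches nothing.
It fails at once if the pump body is dropped into the well (moves faster than 0.5 m/s there) (linear speed of pump above 0.5 m/s and horizontal distance between pump_center and well below 0.05 m and height (world z) of pump_center below 0.13 m).
It fails at once if a bystander is moved by more than 30 mm (distance of any of spray_can, blue_dish, valve, gear_plate, flange, spanner, jar, rocker_arm from where it was at the start of the episode above 0.03 m).
It also fails if it takes over 72 s, if anything falls off the work surface, if the arm or the gripper's body presses on something with over 40 N, if the wrist force passes 120 N, or if a joint passes its speed limit or range.

## Working session

There is one attempt and no reset: what is moved stays moved. The work goes in short steps, Python scripts to look and compute and a shell command to move; the robot and the scene stay as the last step left them, time stands still between calls to the robot, and variables do not carry over. Pictures are saved under pics/ and viewed, about 8 in all and at most 12, crops included, and the job is handed in when it is done.

```bash
ls; mkdir -p pics; python3 - <<'E'
from workcell import *
import cv2,numpy as np
s=get_state();print(s)
for n in("top","scene"):
    c=read_camera(n);cv2.imwrite(f"pics/{n}0.png",c["image"][:,:,::-1]);print(n,c["K"].tolist(),np.round(c["R"],4).tolist(),c["t"])
E
```

```text
pics
{'clock': 0.0, 'joint_pos': array([-1.26462082e+00,  3.13985109e-01,  4.49582886e-02,  1.30362285e+00,
        2.96680876e-06,  1.43119128e+00]), 'qvel': array([ 2.37766831e-03,  2.34433146e-04,  2.54851834e-03,  1.54758062e-03,
        5.47518559e-04, -5.96780598e-05]), 'tau': array([ 2.18569367e-04, -4.80624139e+01,  2.98536587e+01,  1.92328321e-02,
       -2.86136162e-05, -7.72380730e-06]), 'tcp_pos': array([ 0.2477462 , -0.51830152,  0.23040913]), 'orientation': array([-9.23582438e-04,  9.75262211e-01,  2.21049227e-01, -7.56105572e-05]), 'wrist_force': array([0.46446768, 0.1312137 , 1.02600062]), 'ft_torque': array([-0.01540602, -0.00094361,  0.0177964 ]), 'finger_gap': 0.08530801301971251}
top [[459.57426347883995, 0.0, 321.3997347432875], [0.0, 459.57426347883995, 240.68075363905567], [0.0, 0.0, 1.0]] [[0.0202, -0.9996, 0.0178], [-0.9808, -0.0232, -0.1934], [0.1937, -0.0136, -0.981]] [-0.03968312  0.58850395  1.31597631]
scene [[492.7399777081947, 0.0, 321.42489551958124], [0.0, 492.7399777081947, 230.60586489758657], [0.0, 0.0, 1.0]] [[0.8323, 0.554, -0.0205], [0.2795, -0.4513, -0.8475], [-0.4788, 0.6996, -0.5305]] [-0.4370867  -0.07336442  1.47573326]
```

View pics/top0.png

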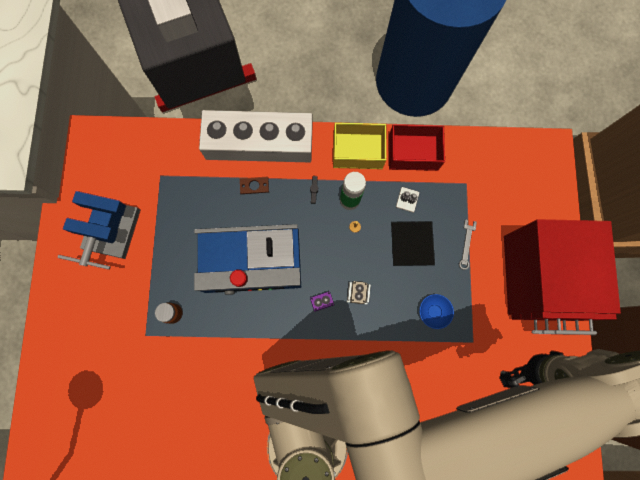

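View pics/scene0.png

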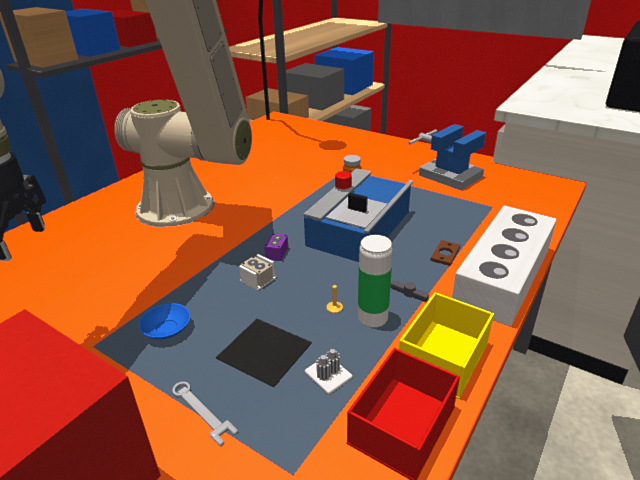

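The top picture shows the cleaner at about (247,258), with its lid handle at (269,246) and its red knob at (238,278). Three things could be taken for the pump:
- the grey block in the aluminium holder at (359,292)
- the purple look-alike at (321,300)
- the gear plate at (407,198)

By the description, I choose the grey block at (359,292). The pad is at (412,243). Next is one close crop to check this.

```bash
cat > h.py <<'E'
from workcell import *
import cv2,numpy as np
def ray(c,uv,z):
    "pixel -> world point on the plane of height z"
    d=c["R"].T@np.linalg.solve(c["K"],[uv[0],uv[1],1]);o=-c["R"].T@c["t"]
    return o+d*(z-o[2])/d[2]
def proj(c,X):
    p=c["K"]@(c["R"]@np.asarray(X)+c["t"]);return p[:2]/p[2]
def delta(X,yaw=None):
    "shift in crank units from present tool to world X, plus turn to bring tool y (mod pi) to world angle yaw"
    s=get_state();w,x,y,z=s["orientation"]
    from scipy.spatial.transform import Rotation as Ro
    R=Ro.from_quat([x,y,z,w]).as_matrix()
    d=R.T@(np.asarray(X)-s["tcp_pos"])/.04
    ya=np.arctan2(R[1,1],R[0,1]);t=None
    if yaw is not None:t=-((yaw-ya+np.pi/2)%np.pi-np.pi/2)
    print("delta",np.round(d,2),"turn",t,"yaw_y",ya,"tcp",np.round(s["tcp_pos"],4),"j6",s["joint_pos"][5],"t",s["clock"])
E
python3 - <<'E'
from h import *
c=read_camera("top");im=c["image"][:,:,::-1]
a=cv2.resize(im[220:300,185:310],None,fx=6,fy=6,interpolation=2)[:,:750]
b=cv2.resize(im[270:320,300:380],None,fx=6,fy=6,interpolation=2)
o=np.zeros((480+0,750,3),np.uint8);o[:]=a
cv2.imwrite("pics/c1.png",o);cv2.imwrite("pics/c2.png",b)
hsv=cv2.cvtColor(im,cv2.COLOR_BGR2HSV)
for n,uv,z in[("knobtop",(238,277),.14),("handle top",(269,241),.138),("pump top",(359,291),.044),("pad",(412.5,243.5),.004),("can top",(354,180),.19),("valve",(355,227),.06),("dish",(435,311),.02),("purple",(321,300),.04),("jar",(165,313),.085),("gearpl",(407,198),.03)]:
    p=ray(c,uv,z);print(n,np.round(p,3),"r",np.hypot(*p[:2]).round(3))
E
```

```text
knobtop [0.466 0.202 0.14 ] r 0.508
handle top [0.569 0.121 0.138] r 0.582
pump top [ 0.443 -0.141  0.044] r 0.465
pad [ 0.598 -0.312  0.004] r 0.674
can top [ 0.737 -0.112  0.19 ] r 0.745
valve [ 0.633 -0.127  0.06 ] r 0.646
dish [ 0.39  -0.372  0.02 ] r 0.539
purple [ 0.414 -0.029  0.04 ] r 0.415
jar [0.365 0.411 0.085] r 0.55
gearpl [ 0.737 -0.291  0.03 ] r 0.792
```

View pics/c1.png

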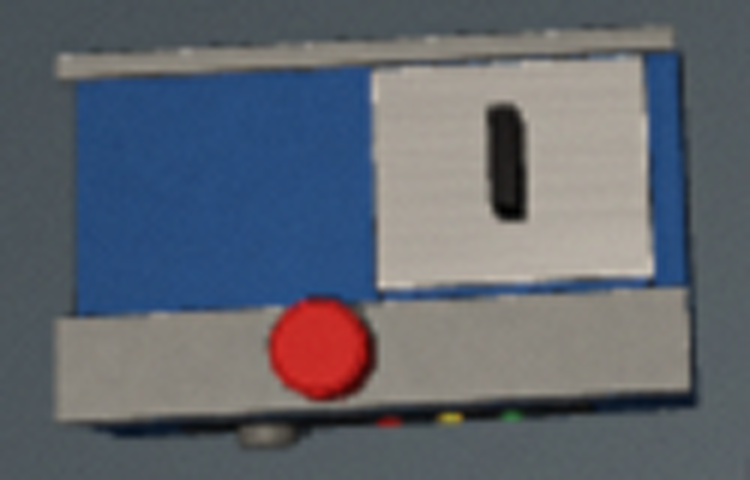

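View pics/c2.png

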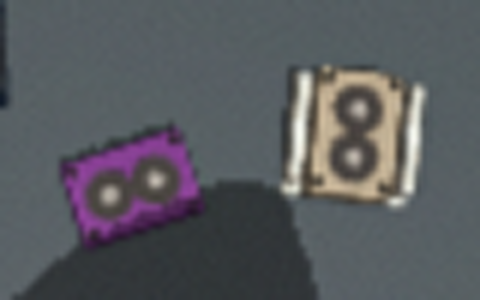

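The first crop shows the lid with corners (372,70), (642,56), (653,276) and (378,290) in crop pixels, and the knob at (322,347). The second shows the grey block with beige light on it, standing between two aluminium plates, with its gears at crop (360,108) and (352,157). That confirms the choice; the purple block beside it is the look-alike.

```bash
python3 - <<'E'
from h import *
c=read_camera("top")
q=lambda u,v,x0,y0,z:ray(c,((u+.5)/6-.5+x0,(v+.5)/6-.5+y0),z)
L=[q(u,v,185,220,.096) for u,v in[(372,70),(642,56),(653,276),(378,290)]]
print(np.round(L,4));tl,tr,br,bl=L
print("sizes",np.linalg.norm(tl-tr),np.linalg.norm(bl-br),np.linalg.norm(tl-bl),np.linalg.norm(tr-br))
print("lid c",np.mean(L,0))
for a,b in((tl,tr),(bl,br)):d=a-b;print("yaw of +y",np.arctan2(d[1],d[0]))
print("handle top",q(502,157,185,220,.138),q(492,105,185,220,.138),q(496,217,185,220,.138))
print("knob",q(320,342,185,220,.14))
R=[q(u,v,185,220,.099) for u,v in[(55,320),(688,289),(690,388),(57,420)]];print(np.round(R,4))
g=[q(u,v,300,270,.044) for u,v in[(360,108),(352,157)]];print("gears",g)
d=g[0]-g[1];print("pump yaw",np.arctan2(d[1],d[0]),np.mean(g,0))
H=[q(u,v,300,270,.05) for u,v in[(306,70),(422,86),(402,203),(291,192)]];print("plates",np.round(H,4),np.mean(H,0))
delta([.569,.121,.2],1.6)
E
```

```text
[[0.6045 0.1918 0.096 ]
 [0.6146 0.0614 0.096 ]
 [0.5069 0.0526 0.096 ]
 [0.4972 0.1834 0.096 ]]
sizes 0.13084004572847013 0.13119848031911358 0.10757913184442457 0.10800575899094676
lid c [0.55580796 0.12231789 0.096     ]
yaw of +y 1.6481077083095743
yaw of +y 1.6448626045919774
handle top [0.55540869 0.12281241 0.138     ] [0.58004599 0.12853737 0.138     ] [0.52701501 0.12438883 0.138     ]
knob [0.46673931 0.20233087 0.14      ]
[[0.4791 0.3349 0.099 ]
 [0.5006 0.0356 0.099 ]
 [0.4534 0.0332 0.099 ]
 [0.4318 0.3305 0.099 ]]
gears [array([ 0.45294157, -0.14301621,  0.044     ]), array([ 0.42874488, -0.13917001,  0.044     ])]
pump yaw -0.15763647684716844 [ 0.44084322 -0.14109311  0.044     ]
plates [[ 0.4705 -0.1157  0.05  ]
 [ 0.4639 -0.173   0.05  ]
 [ 0.4064 -0.1632  0.05  ]
 [ 0.4106 -0.1088  0.05  ]] [ 0.43784905 -0.14016109  0.05      ]
delta [ 14.14 -10.96   0.78] turn 0.41663419304718197 yaw_y -1.1249584605426106 tcp [ 0.2478 -0.5185  0.2307] j6 1.4311612330874866 t 0.2
```

```bash
python3 -m crank '{"travel":[[0.8,-0.64,0],[1.6,-1.28,0],[2.4,-1.92,0],[3.2,-2.56,0],[4,-3.2,0]],"turn":[0,0,0,0,0]}' 85
python3 -m crank '{"travel":[[0.8,-0.64,0],[1.6,-1.28,0],[2.4,-1.92,0],[3.2,-2.56,0],[4,-3.2,0]],"turn":[0,0,0,0,0]}'
python3 -m crank '{"travel":[[0.8,-0.64,0.1],[1.6,-1.28,0.2],[2.4,-1.92,0.3],[3.2,-2.56,0.4],[4,-3.2,0.5]],"turn":[0.1,0.2,0.3,0.37,0.37]}'
python3 -c "
from h import *
delta([.5553,.1235,.2],1.647);delta([.5553,.1235,.102],1.647)"
```

```text
clock: 0.62
tcp_pos: [0.3373, -0.3326, 0.2311]
orientation: [-0.0, 0.975, 0.221, 0.0]
wrist_force: [0.5, -0.9, -0.3]
finger_gap: 0.0851
clock: 1.03
tcp_pos: [0.4266, -0.148, 0.2314]
orientation: [0.0, 0.975, 0.221, 0.0]
wrist_force: [0.7, -0.9, 1.1]
finger_gap: 0.0853
clock: 1.45
tcp_pos: [0.5138, 0.0323, 0.2116]
orientation: [0.0, 0.999, 0.036, 0.0]
wrist_force: [1.0, -0.9, -0.1]
finger_gap: 0.0852
delta [ 1.2  -2.2   0.29] turn -0.0036858229155249944 yaw_y -1.4982784765053179 tcp [0.5138 0.0323 0.2116] j6 2.976063453946779 t 1.45
delta [ 1.2  -2.2   2.74] turn -0.0036858229155249944 yaw_y -1.4982784765053179 tcp [0.5138 0.0323 0.2116] j6 2.976063453946779 t 1.45
```

Joint 6 would pass its range during the slide, so I take the same grasp turned half way round.

```bash
python3 -m crank '{"travel":[[0.4,-0.7,0],[0.8,-1.5,0],[1.2,-2.2,0],[1.2,-2.2,0],[1.2,-2.2,0]],"turn":[-0.12,-0.24,-0.36,-0.48,-0.6]}'
python3 -m crank '{"travel":[[0,0,0],[0,0,0],[0,0,0],[0,0,0],[0,0,0]],"turn":[-0.125,-0.25,-0.375,-0.5,-0.62]}'
python3 -m crank '{"travel":[[0,0,0],[0,0,0],[0,0,0],[0,0,0],[0,0,0]],"turn":[-0.125,-0.25,-0.375,-0.5,-0.62]}'
python3 -m crank '{"travel":[[0,0,0],[0,0,0],[0,0,0],[0,0,0],[0,0,0]],"turn":[-0.125,-0.25,-0.375,-0.5,-0.62]}'
python3 -m crank '{"travel":[[0,0,0],[0,0,0],[0,0,0],[0,0,0],[0,0,0]],"turn":[-0.125,-0.25,-0.375,-0.5,-0.62]}'
python3 - <<'E'
from h import *
delta([.5553,.1235,.2],1.647);delta([.5553,.1235,.102],1.647)
c=read_camera("wrist");cv2.imwrite("pics/w1.png",c["image"][:,:,::-1])
for p in ([.5553,.1235,.138],[.4667,.2023,.14],[.556,.1223,.096]):print(proj(c,p))
E
```

```text
clock: 1.87
tcp_pos: [0.5549, 0.1238, 0.211]
orientation: [-0.0, 0.942, 0.336, -0.0]
wrist_force: [-0.1, 0.1, 0.6]
finger_gap: 0.085
clock: 2.28
tcp_pos: [0.5544, 0.1218, 0.2114]
orientation: [-0.0, 0.795, 0.606, -0.0]
wrist_force: [0.8, -0.3, 0.3]
finger_gap: 0.0849
clock: 2.7
tcp_pos: [0.5544, 0.1217, 0.2115]
orientation: [-0.0, 0.573, 0.82, -0.0]
wrist_force: [-0.3, 0.3, 0.5]
finger_gap: 0.0849
clock: 3.12
tcp_pos: [0.5544, 0.1217, 0.2115]
orientation: [-0.0, 0.295, 0.955, -0.0]
wrist_force: [-0.2, 0.8, 0.6]
finger_gap: 0.0851
clock: 3.53
tcp_pos: [0.5544, 0.1217, 0.2115]
orientation: [-0.0, -0.01, 1.0, -0.0]
wrist_force: [-0.2, 0.5, -0.0]
finger_gap: 0.0849
delta [-0.02  0.04  0.29] turn -0.055917110965816086 yaw_y 1.591082889034184 tcp [0.5544 0.1217 0.2115] j6 0.05443887446405067 t 3.5333
delta [-0.02  0.05  2.74] turn -0.055917110965816086 yaw_y 1.591082889034184 tcp [0.5544 0.1217 0.2115] j6 0.05443887446405067 t 3.5333
[323.57380933 256.25632188]
[455.95511682 125.01878499]
[321.75361123 237.76345011]
```

View pics/w1.png

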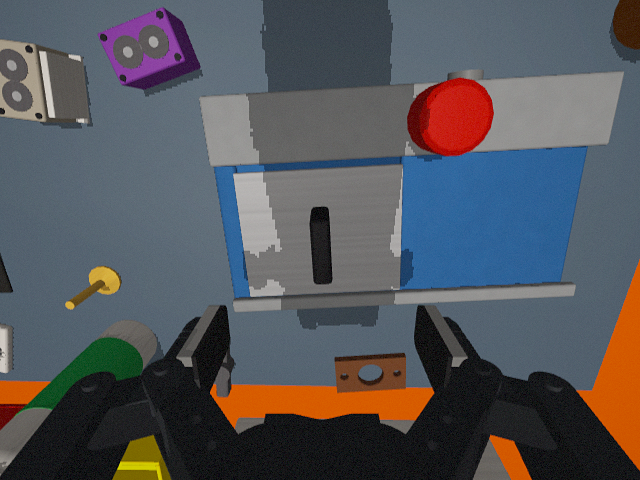

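The wrist view shows the handle at (321,245), centred between the fingers, and the knob at (452,115). Lowering onto the handle.

```bash
python3 -m crank '{"travel":[[0,0.05,0.8],[0,0.05,1.6],[0,0.05,2.4],[0,0.05,2.64],[0,0.05,2.64]],"turn":[-0.056,-0.056,-0.056,-0.056,-0.056]}' 50
python3 -m crank '{"travel":[[0,0,0],[0,0,0],[0,0,0],[0,0,0],[0,0,0]],"turn":[0,0,0,0,0]}' 0 40
python3 -m crank '{"travel":[[0,0,0],[0,0.1,0],[0,0.2,0],[0,0.3,0],[0,0.3,0]],"turn":[0,0,0,0,0]}'
```

```text
clock: 4.0
tcp_pos: [0.5519, 0.1235, 0.1031]
orientation: [-0.003, -0.034, 0.999, -0.0]
wrist_force: [0.4, -0.4, -0.5]
finger_gap: 0.0498
clock: 4.42
tcp_pos: [0.5563, 0.1236, 0.1085]
orientation: [0.002, -0.035, 0.999, -0.0]
wrist_force: [-0.2, -1.1, 6.3]
finger_gap: 0.0135
clock: 4.83
tcp_pos: [0.5554, 0.1362, 0.1085]
orientation: [0.002, -0.035, 0.999, 0.0]
wrist_force: [0.0, -1.3, 6.7]
finger_gap: 0.0134
```

The lid is free: it moved 12.6 mm with about 1 N, well past the locked play. Sliding it fully open.

```bash
python3 -m crank '{"travel":[[0,0.4,-0.05],[0,0.8,-0.05],[0,1.2,-0.05],[0,1.6,-0.05],[0,2,-0.05]],"turn":[0,0,0,0,0]}'
python3 -m crank '{"travel":[[0,0.4,0],[0,0.7,0],[0,0.85,0],[0,0.85,0],[0,0.85,0]],"turn":[0,0,0,0,0]}'
python3 -m crank '{"travel":[[0,0,0],[0,0,0],[0,0,-1],[0,0,-2],[0,0,-2.5]],"turn":[0,0,0,0,0]}' 50
python3 -c "
from h import *
delta([.4408,-.1411,.2],-.13)"
```

```text
clock: 5.25
tcp_pos: [0.5493, 0.2155, 0.1086]
orientation: [0.001, -0.035, 0.999, -0.001]
wrist_force: [3.2, -3.8, -3.9]
finger_gap: 0.013
clock: 5.67
tcp_pos: [0.547, 0.246, 0.1086]
orientation: [0.001, -0.034, 0.999, -0.004]
wrist_force: [3.7, -13.1, -0.5]
finger_gap: 0.0136
clock: 6.08
tcp_pos: [0.5466, 0.2504, 0.2129]
orientation: [0.002, -0.035, 0.999, 0.001]
wrist_force: [1.4, 0.0, 0.9]
finger_gap: 0.0498
delta [ 3.33 -9.58  0.29] turn -1.3702062655808422 yaw_y 1.641386388008951 tcp [0.5466 0.2504 0.2129] j6 0.22501009972041008 t 6.0833
```

```bash
python3 -m crank '{"travel":[[0.3,-0.95,0],[0.65,-1.9,0],[1,-2.85,0],[1.3,-3.8,0],[1.6,-4.75,0]],"turn":[-0.12,-0.24,-0.36,-0.48,-0.6]}' 85
python3 -c "
from h import *
delta([.4408,-.1411,.2],-.145)
c=read_camera('top');cv2.imwrite('pics/t2.png',cv2.resize(c['image'][215:305,185:310,::-1],None,fx=6,fy=6,interpolation=2))"
```

```text
clock: 6.5
tcp_pos: [0.496, 0.0606, 0.2088]
orientation: [0.001, -0.323, 0.946, 0.0]
wrist_force: [-0.0, 0.1, 0.6]
finger_gap: 0.085
delta [ 4.17 -3.15  0.21] turn -0.7683803530998783 yaw_y 2.228212300489915 tcp [0.496  0.0606 0.2088] j6 -0.6970868071301524 t 6.5
```

View pics/t2.png

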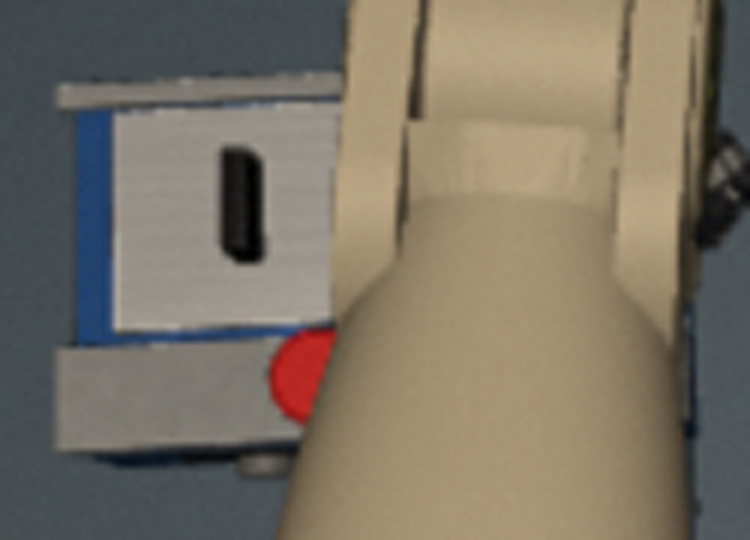

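The top view shows the lid open, with its left edge at crop x=113. It was at 372 before, so it moved about 125 mm. The handle is now at (242,205). Next, to the pump.

```bash
python3 -m crank '{"travel":[[0.8,-0.6,0],[1.6,-1.2,0],[2.4,-1.8,0],[3.2,-2.4,0],[4.17,-3.15,0]],"turn":[-0.12,-0.24,-0.36,-0.48,-0.6]}'
python3 -m crank '{"travel":[[0,0,0],[0,0,0],[0,0,0]],"turn":[-0.12,-0.17,-0.17]}'
python3 - <<'E'
from h import *
delta([.4408,-.1411,.2],-.145);delta([.4408,-.1411,.011],-.145)
c=read_camera("wrist");cv2.imwrite("pics/w2.png",c["image"][:,:,::-1]);np.savez("w2",**c)
print(proj(c,[.4408,-.1411,.044]))
c=read_camera("top");cv2.imwrite("pics/t3.png",cv2.resize(c['image'][215:305,185:310,::-1],None,fx=6,fy=6,interpolation=2));np.savez("t3",**c)
E
```

```text
clock: 6.97
tcp_pos: [0.4481, -0.112, 0.2089]
orientation: [0.001, -0.562, 0.827, -0.0]
wrist_force: [1.0, -0.5, -0.8]
finger_gap: 0.0846
clock: 7.22
tcp_pos: [0.4486, -0.1117, 0.2087]
orientation: [0.001, -0.628, 0.779, -0.0]
wrist_force: [0.6, -0.1, 0.6]
finger_gap: 0.085
delta [0.76 0.03 0.22] turn -0.06889212208303919 yaw_y 2.927700531506754 tcp [ 0.4486 -0.1117  0.2087] j6 -1.7752783643160492 t 7.2167
delta [0.76 0.04 4.94] turn -0.06889212208303919 yaw_y 2.927700531506754 tcp [ 0.4486 -0.1117  0.2087] j6 -1.7752783643160492 t 7.2167
[321.29133942 185.93967651]
```

View pics/w2.png

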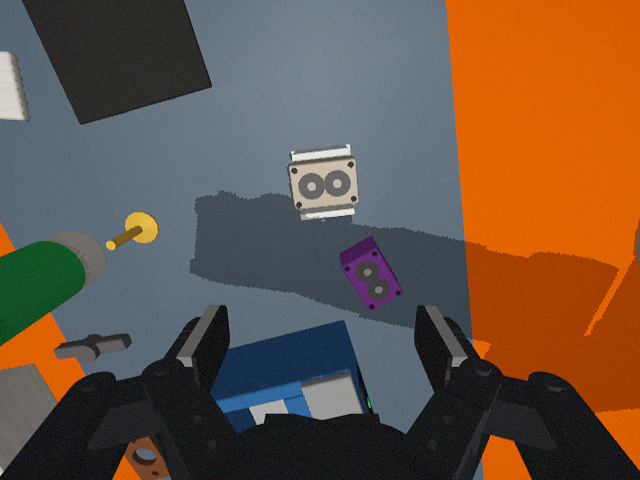

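View pics/t3.png

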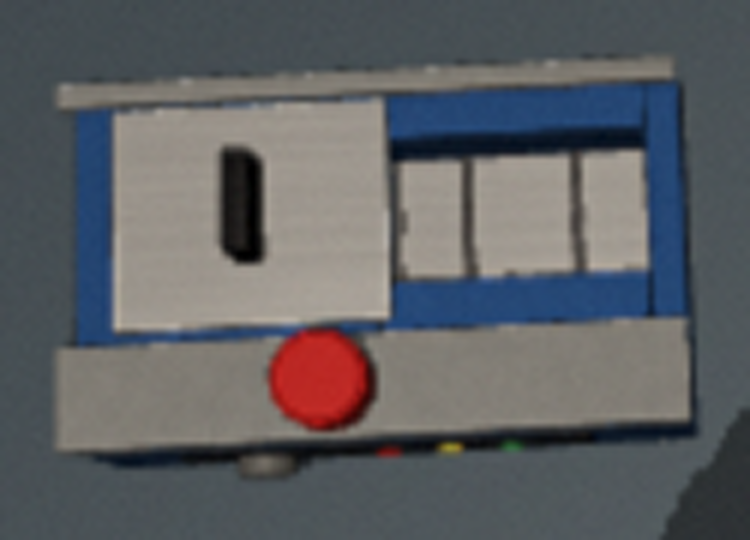

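The wrist view shows the grey block in its holder, with gears at (311,186) and (337,183), against a predicted middle of (321,186); the purple one is at (372,272), clear of it. The top view shows the open well: floor rails at crop x 468 and 577, near deck edge at row 275, far deck edge at about row 134, far floor edge at about row 156. That makes 8 pictures viewed.

```bash
python3 - <<'E'
from h import *
w=np.load("w2.npz");g=[ray(w,p,.044) for p in((337,183.2),(311.5,186))];d=g[0]-g[1]
print("pump wrist",np.mean(g,0),"yaw",np.arctan2(d[1],d[0]))
C=[ray(w,p,.044) for p in((288.5,165),(355,155.5),(357.5,202),(295.5,210))];print("block corners",np.round(C,4),np.mean(C,0))
for a,b in((0,1),(3,2)):d=C[a]-C[b];print(np.linalg.norm(d),np.arctan2(d[1],d[0]))
c=np.load("t3.npz");q=lambda u,v,z:ray(c,((u+.5)/6-.5+185,(v+.5)/6-.5+215),z)
o=np.array([.5558,.1223,0]);a=.0757;ex=np.array([np.cos(a),np.sin(a),0]);ey=np.array([-np.sin(a),np.cos(a),0])
for n,u,v,z in[("near deck",522,275,.09),("far deck",522,134,.09),("far floor",522,156,.03),("railL",468,215,.033),("railR",577,215,.033),("right end deck",648,200,.09),("lidR",387,210,.096),("lidL",113,220,.096)]:
    p=q(u,v,z)-o;print(n,"cx %.4f cy %.4f"%(p@ex,p@ey))
p=q(320,372,.14)-o;print("knob",p@ex,p@ey)
R=np.mean([ray(c,((u+.5)/6-.5+185,(v+.5)/6-.5+215),.099) for u,v in[(55,348),(688,319)]],0)-o;print("rail top edge mid",R@ex,R@ey)
delta([.4408,-.1411,.014],-.14)
E
```

```text
pump wrist [ 0.43786795 -0.14173538  0.044     ] yaw 3.036581177261631
block corners [[ 0.4659 -0.1661  0.044 ]
 [ 0.4052 -0.1615  0.044 ]
 [ 0.4106 -0.119   0.044 ]
 [ 0.4697 -0.1239  0.044 ]] [ 0.43786115 -0.14262228  0.044     ]
0.0608329704229427 -0.07582227937518683
0.0592741355053639 -0.0831661994656504
near deck cx -0.0348 cy -0.0033
far deck cx 0.0345 cy -0.0057
far floor cx 0.0357 cy -0.0005
railL cx 0.0062 cy 0.0275
railR cx 0.0033 cy -0.0273
right end deck cx -0.0013 cy -0.0654
lidR cx -0.0007 cy 0.0598
lidL cx 0.0013 cy 0.1908
knob -0.08275307828468538 0.08653712694684437
rail top edge mid -0.06051863112632767 0.06776624132099221
delta [0.78 0.04 4.86] turn -0.07484608973693652 yaw_y 2.9267465638528565 tcp [ 0.4488 -0.1109  0.2085] j6 -1.7724893316040151 t 7.3167
```

The well measures 70 mm wide and its rails are symmetric, so its centre is at (0.5558, 0.1223) with yaw 0.076. The block is at (0.438, -0.142) with yaw -0.09, and its length of about 61 mm fits.

```bash
python3 -c "
from h import *
delta([.438,-.142,.011],-.09)"
```

```text
delta [0.82 0.1  4.94] turn -0.12484608973693678 yaw_y 2.9267465638528565 tcp [ 0.4488 -0.1109  0.2085] j6 -1.7724893316040151 t 7.3167
```

```bash
python3 -m crank '{"travel":[[0.82,0.1,0.3],[0.82,0.1,1],[0.82,0.1,1.8],[0.82,0.1,2.6],[0.82,0.1,2.6]],"turn":[-0.125,-0.125,-0.125,-0.125,-0.125]}'
python3 -c "
from h import *
delta([.438,-.142,.011],-.09)"
```

```text
clock: 7.73
tcp_pos: [0.4341, -0.1398, 0.0992]
orientation: [-0.001, -0.675, 0.738, 0.004]
wrist_force: [-1.3, 1.0, -1.1]
finger_gap: 0.0854
delta [ 0.05 -0.12  2.2 ] turn 0.0014802105799049947 yaw_y 3.0530728641696983 tcp [ 0.4341 -0.1398  0.0992] j6 -1.9702221969312288 t 7.7333
```

```bash
python3 -m crank '{"travel":[[0,0,0],[0,0,0.6],[0,0,1.3],[0,0,1.9],[0,0,2.2]],"turn":[0,0,0,0,0]}'
python3 -m crank '{"travel":[[0,0,0],[0,0,0]],"turn":[0,0]}'
python3 -c "
from h import *
delta([.438,-.142,.011],-.09)"
```

```text
clock: 8.15
tcp_pos: [0.4388, -0.1423, 0.0164]
orientation: [0.0, -0.675, 0.737, -0.0]
wrist_force: [0.3, 0.9, -0.5]
finger_gap: 0.0851
clock: 8.32
tcp_pos: [0.4392, -0.1427, 0.0177]
orientation: [0.0, -0.675, 0.737, -0.001]
wrist_force: [-0.3, 0.4, 0.3]
finger_gap: 0.0849
delta [-0.01  0.03  0.17] turn 0.002307646179246614 yaw_y 3.05390029976904 tcp [ 0.4392 -0.1427  0.0177] j6 -1.9713590677270771 t 8.3167
```

Well centred on the block. Down 6 mm more, close, and lift.

```bash
python3 -m crank '{"travel":[[0,0,0.15],[0,0,0.15]],"turn":[0,0]}'
python3 -m crank '{"travel":[[0,0,0],[0,0,0],[0,0,0],[0,0,0],[0,0,0]],"turn":[0,0,0,0,0]}' 0 60
python3 -m crank '{"travel":[[0,0,-0.2],[0,0,-0.5],[0,0,-1],[0,0,-1.7],[0,0,-2.4]],"turn":[0,0,0,0,0]}'
python3 -m crank '{"travel":[[0,0,-0.4],[0,0,-0.5],[0,0,-0.5]],"turn":[0,0,0]}'
python3 -c "
from h import *
delta([.598,-.312,.12],-.09)"
```

```text
clock: 8.48
tcp_pos: [0.4392, -0.143, 0.0113]
orientation: [0.0, -0.675, 0.738, -0.001]
wrist_force: [-0.1, -0.4, -0.2]
finger_gap: 0.0846
clock: 8.9
tcp_pos: [0.439, -0.1429, 0.0114]
orientation: [0.001, -0.675, 0.738, -0.001]
wrist_force: [-0.6, 0.6, 5.5]
finger_gap: 0.0612
clock: 9.32
tcp_pos: [0.4364, -0.1418, 0.1068]
orientation: [-0.001, -0.675, 0.738, 0.001]
wrist_force: [0.8, -0.1, -3.2]
finger_gap: 0.061
clock: 9.57
tcp_pos: [0.4385, -0.1428, 0.1274]
orientation: [0.0, -0.675, 0.738, -0.001]
wrist_force: [0.2, 0.0, -4.4]
finger_gap: 0.0609
delta [ 3.86 -4.34  0.2 ] turn 0.0018245686260711658 yaw_y 3.0534172222158644 tcp [ 0.4385 -0.1428  0.1274] j6 -1.9717941482821033 t 9.5667
```

```bash
python3 -m crank '{"travel":[[0.4,-0.45,0],[1.1,-1.2,0],[1.8,-2,0],[2.4,-2.7,0],[3,-3.4,0]],"turn":[0,0,0,0,0]}'
python3 -m crank '{"travel":[[0.5,-0.55,0.3],[0.86,-0.94,0.9],[0.86,-0.94,1.6],[0.86,-0.94,2.2],[0.86,-0.94,2.4]],"turn":[0,0,0,0,0]}'
python3 -m crank '{"travel":[[0,0,0],[0,0,0]],"turn":[0,0]}'
python3 -c "
from h import *
delta([.598,-.312,.0118],-.09)"
```

```text
clock: 9.98
tcp_pos: [0.5627, -0.2747, 0.1237]
orientation: [-0.0, -0.675, 0.738, 0.002]
wrist_force: [0.8, 0.2, -3.6]
finger_gap: 0.0611
clock: 10.4
tcp_pos: [0.5931, -0.3092, 0.0227]
orientation: [-0.001, -0.675, 0.738, 0.006]
wrist_force: [-1.2, 1.0, -5.0]
finger_gap: 0.061
clock: 10.57
tcp_pos: [0.5963, -0.3108, 0.0291]
orientation: [-0.0, -0.675, 0.738, 0.001]
wrist_force: [0.3, -0.1, -2.3]
finger_gap: 0.0611
delta [ 0.03 -0.05  0.43] turn 0.001985130959467618 yaw_y 3.053577784549261 tcp [ 0.5963 -0.3108  0.0291] j6 -2.0825136342023622 t 10.5667
```

```bash
python3 -m crank '{"travel":[[0,0,0.15],[0,0,0.3],[0,0,0.4],[0,0,0.44],[0,0,0.44]],"turn":[0,0,0,0,0]}'
python3 -m crank '{"travel":[[0,0,0],[0,0,0]],"turn":[0,0]}'
```

```text
clock: 10.98
tcp_pos: [0.597, -0.3114, 0.0125]
orientation: [-0.0, -0.675, 0.738, 0.0]
wrist_force: [0.1, 0.3, -3.9]
finger_gap: 0.0612
clock: 11.15
tcp_pos: [0.5974, -0.3117, 0.013]
orientation: [0.0, -0.675, 0.738, -0.0]
wrist_force: [-1.0, -0.7, -3.2]
finger_gap: 0.0607
```

```bash
python3 -m crank '{"travel":[[0,0,0.04],[0,0,0.05],[0,0,0.05]],"turn":[0,0,0]}'
python3 -m crank '{"travel":[[0,0,0],[0,0,0],[0,0,0],[0,0,0]],"turn":[0,0,0,0]}' 85
python3 -m crank '{"travel":[[0,0,-0.3],[0,0,-0.9],[0,0,-1.7],[0,0,-2.4],[0,0,-2.4]],"turn":[0,0,0,0,0.1]}'
python3 -m crank '{"travel":[[0,0,0],[0,0,0],[0,0,0],[0,0,0],[0,0,0]],"turn":[0.12,0.24,0.36,0.48,0.6]}'
python3 -m crank '{"travel":[[0,0,0],[0,0,0],[0,0,0],[0,0,0],[0,0,0]],"turn":[0.12,0.24,0.36,0.48,0.6]}'
python3 -m crank '{"travel":[[0,0,0],[0,0,0],[0,0,0],[0,0,0],[0,0,0]],"turn":[0.12,0.24,0.27,0.27,0.27]}'
python3 - <<'E'
from h import *
delta([.5974,-.3117,.1],3.054-np.pi/2)
c=read_camera("wrist");cv2.imwrite("pics/w3.png",c["image"][:,:,::-1]);np.savez("w3",**c)
print(proj(c,[.5974,-.3117,.044]))
E
```

```text
clock: 11.4
tcp_pos: [0.5977, -0.3119, 0.0115]
orientation: [0.0, -0.675, 0.738, -0.001]
wrist_force: [-1.4, -0.0, 1.4]
finger_gap: 0.0607
clock: 11.73
tcp_pos: [0.5973, -0.3116, 0.0107]
orientation: [0.0, -0.675, 0.738, -0.0]
wrist_force: [0.4, -0.4, -0.2]
finger_gap: 0.0851
clock: 12.15
tcp_pos: [0.6005, -0.3137, 0.1148]
orientation: [0.002, -0.637, 0.771, -0.005]
wrist_force: [0.1, -0.7, 1.3]
finger_gap: 0.0849
clock: 12.57
tcp_pos: [0.5973, -0.3116, 0.1077]
orientation: [0.0, -0.379, 0.926, -0.0]
wrist_force: [0.2, -0.5, 0.3]
finger_gap: 0.0849
clock: 12.98
tcp_pos: [0.5973, -0.3116, 0.1077]
orientation: [0.0, -0.088, 0.996, -0.0]
wrist_force: [-0.0, -0.6, 0.3]
finger_gap: 0.0847
clock: 13.4
tcp_pos: [0.5973, -0.3116, 0.1074]
orientation: [0.0, 0.043, 0.999, -0.0]
wrist_force: [0.6, 0.2, 0.2]
finger_gap: 0.085
delta [-0.   -0.    0.18] turn 0.0014933411510869021 yaw_y 1.4846970143561902 tcp [ 0.5973 -0.3116  0.1074] j6 -0.5137648751805795 t 13.4
[321.22720096 260.70316081]
```

View pics/w3.png

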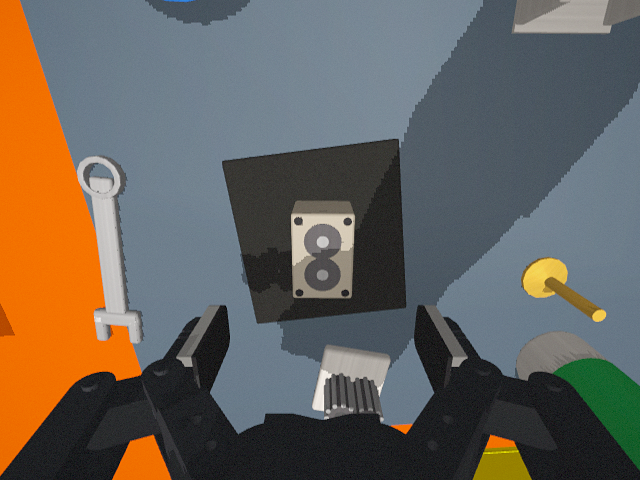

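The wrist view shows the block flat on the pad and upright, centred at (322,257) against the predicted (321,261) and square to the jaws, with the spanner and gear plate clear. Regrasping across its 42 mm sides.

```bash
python3 -m crank '{"travel":[[0,0,0.6],[0,0,1.2],[0,0,1.8],[0,0,2.15],[0,0,2.28]],"turn":[0,0,0,0,0]}' 75
python3 -m crank '{"travel":[[0,0,0],[0,0,0],[0,0,0]],"turn":[0,0,0]}'
python3 -m crank '{"travel":[[0,0,0],[0,0,0],[0,0,0],[0,0,0],[0,0,0]],"turn":[0,0,0,0,0]}' 0 60
python3 -m crank '{"travel":[[0,0,-0.3],[0,0,-0.8],[0,0,-1.6],[0,0,-2.4],[0,0,-3.2]],"turn":[0,0,0,0,0]}'
python3 -m crank '{"travel":[[0,0,-0.6],[0,0,-0.8],[0,0,-0.8]],"turn":[0,0,0]}'
python3 -c "
from h import *
delta([.5558,.1223,.18],1.6465)"
```

```text
clock: 13.87
tcp_pos: [0.5954, -0.3104, 0.0125]
orientation: [-0.002, 0.043, 0.999, 0.001]
wrist_force: [-0.1, 1.0, -0.3]
finger_gap: 0.0749
clock: 14.12
tcp_pos: [0.5982, -0.3122, 0.017]
orientation: [0.001, 0.044, 0.999, -0.001]
wrist_force: [0.7, 0.5, 0.1]
finger_gap: 0.0749
clock: 14.53
tcp_pos: [0.598, -0.3119, 0.0167]
orientation: [0.001, 0.044, 0.999, -0.001]
wrist_force: [0.2, 0.5, 5.8]
finger_gap: 0.0409
clock: 14.95
tcp_pos: [0.5961, -0.3109, 0.144]
orientation: [-0.001, 0.044, 0.999, 0.001]
wrist_force: [0.4, -0.2, -2.0]
finger_gap: 0.0408
clock: 15.2
tcp_pos: [0.5982, -0.3122, 0.1781]
orientation: [0.002, 0.044, 0.999, -0.001]
wrist_force: [0.3, -0.2, -3.6]
finger_gap: 0.0409
delta [ 2.   10.73 -0.08] turn -0.16305720251091693 yaw_y 1.4834427974890831 tcp [ 0.5982 -0.3122  0.1781] j6 -0.5125020042502247 t 15.2
```

```bash
python3 -m crank '{"travel":[[0.2,0.4,0],[0.4,1.2,0],[0.6,2.2,0],[0.8,3.2,0],[1,4.2,0]],"turn":[0,0,0,0,0]}'
python3 -m crank '{"travel":[[0.2,1,0],[0.35,2,0],[0.5,3,0],[0.65,4,0],[0.8,5,0]],"turn":[-0.03,-0.07,-0.1,-0.13,-0.163]}'
python3 -m crank '{"travel":[[0.15,0.8,0],[0.15,1.2,0],[0.15,1.2,0],[0.15,1.2,0]],"turn":[0,0,0,0]}'
python3 -c "
from h import *
delta([.5558,.1223,.1],1.6465)"
```

```text
clock: 15.62
tcp_pos: [0.5698, -0.1388, 0.1722]
orientation: [-0.002, 0.044, 0.999, 0.001]
wrist_force: [0.7, 0.4, -2.2]
finger_gap: 0.0414
clock: 16.03
tcp_pos: [0.5553, 0.0632, 0.1727]
orientation: [-0.002, -0.038, 0.999, 0.0]
wrist_force: [0.9, 1.0, -2.0]
finger_gap: 0.0411
clock: 16.37
tcp_pos: [0.5463, 0.1096, 0.1731]
orientation: [-0.002, -0.039, 0.999, -0.0]
wrist_force: [-0.3, -0.7, -2.4]
finger_gap: 0.0409
delta [-0.27  0.3   1.83] turn 0.0024133936753734098 yaw_y 1.6489133936753735 tcp [0.5463 0.1096 0.1731] j6 -0.023810185786866896 t 16.3667
```

```bash
python3 -m crank '{"travel":[[-0.2,0.2,0],[-0.25,0.3,0],[-0.25,0.3,0],[-0.25,0.3,0],[-0.25,0.3,0]],"turn":[0,0,0,0,0]}'
python3 -m crank '{"travel":[[0,0,0],[0,0,0]],"turn":[0,0]}'
python3 -c "
from h import *
delta([.5558,.1223,.1],1.6465)"
```

```text
clock: 16.78
tcp_pos: [0.557, 0.1208, 0.1751]
orientation: [-0.0, -0.037, 0.999, -0.0]
wrist_force: [0.5, -0.0, -3.6]
finger_gap: 0.0412
clock: 16.95
tcp_pos: [0.5569, 0.121, 0.1754]
orientation: [-0.0, -0.037, 0.999, -0.0]
wrist_force: [-0.0, -0.3, -3.5]
finger_gap: 0.0409
delta [0.03 0.03 1.88] turn -0.0007151467049031357 yaw_y 1.645784853295097 tcp [0.5569 0.121  0.1754] j6 -0.0017565234133463845 t 16.95
```

```bash
python3 -m crank '{"travel":[[0.03,0.03,0.4],[0.03,0.03,0.9],[0.03,0.03,1.4],[0.03,0.03,1.65],[0.03,0.03,1.65]],"turn":[0,0,0,0,0]}'
python3 -m crank '{"travel":[[0,0,0],[0,0,0],[0,0,0]],"turn":[0,0,0]}'
python3 - <<'E'
from h import *
delta([.5558,.1223,.043],1.6465)
c=read_camera("wrist");cv2.imwrite("pics/w4.png",c["image"][:,:,::-1]);np.savez("w4",**c)
s=get_state()["tcp_pos"];print(proj(c,s+[0,0,.0273]))
a=.0757;ex=np.array([np.cos(a),np.sin(a),0]);ey=np.array([-np.sin(a),np.cos(a),0]);o=np.array([.5558,.1223,.09])
for i,j in((-1,-1),(1,-1)):print(proj(c,o+ex*.035*i+ey*.065*j))
E
```

```text
clock: 17.37
tcp_pos: [0.5537, 0.1223, 0.1069]
orientation: [-0.002, -0.038, 0.999, -0.0]
wrist_force: [-0.8, 0.0, -3.9]
finger_gap: 0.0413
clock: 17.62
tcp_pos: [0.5568, 0.1227, 0.1108]
orientation: [0.001, -0.038, 0.999, 0.0]
wrist_force: [-0.4, 0.4, -2.8]
finger_gap: 0.0413
delta [ 0.03 -0.01  1.7 ] turn -3.53847789571482e-05 yaw_y 1.646464615221043 tcp [0.5568 0.1227 0.1108] j6 0.0004159115411005326 t 17.6167
[320.72485886 346.17203394]
[193.71492436 228.19778515]
[209.16454174 342.60707131]
```

View pics/w4.png

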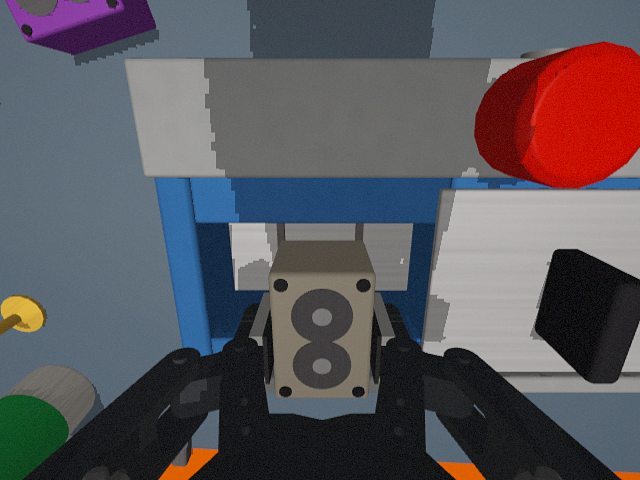

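The wrist view shows the block held square at (322,340). The near well corner is at (195,222) against the predicted (194,228), and the block is off by the same ~6 rows, so the two agree to about 1 mm. Lowering gently.

```bash
python3 -m crank '{"travel":[[0.02,0,0.25],[0.02,0,0.5],[0.02,0,0.75],[0.02,0,1],[0.02,0,1.2]],"turn":[0,0,0,0,0]}'
python3 -m crank '{"travel":[[0,0,0.1],[0,0,0.2],[0,0,0.3],[0,0,0.36],[0,0,0.36]],"turn":[0,0,0,0,0]}'
python3 -m crank '{"travel":[[0,0,0],[0,0,0]],"turn":[0,0]}'
```

```text
clock: 18.08
tcp_pos: [0.5539, 0.1224, 0.0594]
orientation: [-0.001, -0.038, 0.999, -0.0]
wrist_force: [0.2, -0.0, -3.4]
finger_gap: 0.0412
clock: 18.5
tcp_pos: [0.5547, 0.1225, 0.0466]
orientation: [-0.0, -0.038, 0.999, -0.0]
wrist_force: [-0.1, 0.8, -3.2]
finger_gap: 0.0412
clock: 18.67
tcp_pos: [0.5553, 0.1226, 0.0474]
orientation: [0.0, -0.038, 0.999, -0.0]
wrist_force: [-0.3, 0.1, -2.8]
finger_gap: 0.0412
```

```bash
python3 -m crank '{"travel":[[0,0,0.03],[0,0,0.06],[0,0,0.09],[0,0,0.1],[0,0,0.1]],"turn":[0,0,0,0,0]}'
python3 -m crank '{"travel":[[0,0,0.02],[0,0,0.03],[0,0,0.03]],"turn":[0,0,0]}'
```

```text
clock: 19.08
tcp_pos: [0.5549, 0.1225, 0.0428]
orientation: [-0.0, -0.038, 0.999, -0.0]
wrist_force: [-0.3, -0.1, -3.7]
finger_gap: 0.0411
clock: 19.33
tcp_pos: [0.5549, 0.1225, 0.0427]
orientation: [0.0, -0.038, 0.999, -0.0]
wrist_force: [-2.9, -0.7, 5.1]
finger_gap: 0.0411
```

Touchdown: the force turned from -3.5 to +5 N at z = 0.0427, exactly the seated height. Now release to 60 mm, which stays clear of the well ends, and withdraw.

```bash
python3 -m crank '{"travel":[[0,0,0],[0,0,0],[0,0,0],[0,0,0]],"turn":[0,0,0,0]}' 58
python3 -m crank '{"travel":[[0,0,-0.2],[0,0,-0.6],[0,0,-1.2],[0,0,-2],[0,0,-2.8]],"turn":[0,0,0,0,0]}'
python3 -m crank '{"travel":[[0,-1,-0.8],[0,-2,-0.8],[0,-3,-0.8],[0,-4,-0.8],[0,-5,-0.8]],"turn":[0,0,0,0,0]}'
python3 -m crank '{"travel":[[0,-1,0],[0,-2,0],[0,-2.3,0],[0,-2.3,0],[0,-2.3,0]],"turn":[0,0,0,0,0]}'
python3 - <<'E'
from h import *
c=read_camera("top");cv2.imwrite("pics/t4.png",cv2.resize(c['image'][215:305,185:310,::-1],None,fx=6,fy=6,interpolation=2));np.savez("t4",**c)
E
```

```text
clock: 19.67
tcp_pos: [0.5557, 0.1195, 0.0421]
orientation: [0.0, -0.037, 0.999, -0.003]
wrist_force: [-0.1, -11.6, 1.6]
finger_gap: 0.0579
clock: 20.08
tcp_pos: [0.5546, 0.1226, 0.1547]
orientation: [-0.0, -0.038, 0.999, 0.0]
wrist_force: [0.6, -0.2, -0.0]
finger_gap: 0.058
clock: 20.5
tcp_pos: [0.5707, -0.0774, 0.187]
orientation: [0.001, -0.038, 0.999, -0.0]
wrist_force: [1.7, -0.6, -0.0]
finger_gap: 0.058
clock: 20.92
tcp_pos: [0.577, -0.1679, 0.1858]
orientation: [0.0, -0.037, 0.999, 0.0]
wrist_force: [-0.2, 0.5, 0.7]
finger_gap: 0.058
```

View pics/t4.png

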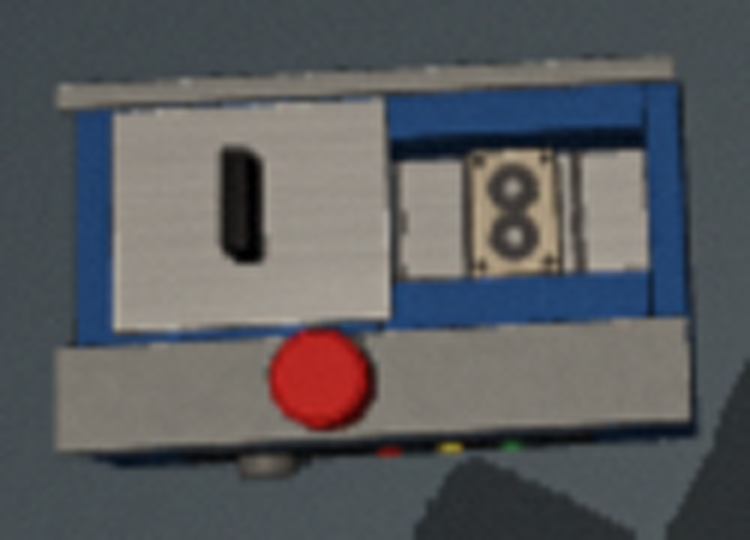

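```bash
python3 - <<'E'
from h import *
c=np.load("t4.npz");q=lambda u,v,z:ray(c,((u+.5)/6-.5+185,(v+.5)/6-.5+215),z)
o=np.array([.5558,.1223,0]);a=.0757;ex=np.array([np.cos(a),np.sin(a),0]);ey=np.array([-np.sin(a),np.cos(a),0])
for n,u,v,z in[("gear+",513,188,.07),("gear-",513,238,.07),("TL",469,154,.07),("TR",554,148,.07),("BR",561,271,.07),("BL",472,277,.07),("lidL",113,220,.096),("railL",468,215,.033),("railR",577,215,.033)]:
    p=q(u,v,z)-o;print(n,"cx %.4f cy %.4f"%(p@ex,p@ey))
E
```

```text
gear+ cx 0.0118 cy 0.0012
gear- cx -0.0131 cy 0.0021
TL cx 0.0300 cy 0.0223
TR cx 0.0308 cy -0.0196
BR cx -0.0306 cy -0.0208
BL cx -0.0313 cy 0.0227
lidL cx 0.0013 cy 0.1908
railL cx 0.0062 cy 0.0275
railR cx 0.0033 cy -0.0273
```

The block is centred within about 1.5 mm, inside the rails, and the lid is open about 125 mm. Handing in.

```bash
python3 -c "
from workcell import *
s=get_state();print(s['clock'],s['wrist_force'],abs(s['qvel']).max());print(hand_in())"
```

```text
20.9667 [0.35675873 0.5576605  0.16709408] 0.026504242635156664
the job is handed in; nothing more can be done
None
```

The pump body is seated in the well with the lid left open, and I handed the job in at about 21 s; no verdict came back.

- **Lid:** it was not locked, so I left the knob alone. I slid it to its end stop, and it measures about 125 mm open.
- **Pump:** I took it from the holder by its ends, set it on the black pad and regrasped it across its sides. I lowered it until it touched down at the expected seated height.
- **Last check (top camera):** the block is about 0.4 mm off in x and 1.3 mm in y, and lies between the rails. Its length is within about 0.04 rad of the well's x. The arm is clear, with wrist force near zero.
- **Disagreements:** the wrist camera showed some points up to about 12 pixel rows from where I predicted; since the block and well were off alike, I relied on the top camera. On release there was a brief 11.6 N sideways force, probably a finger on the well end or lid edge. The lid and block did not shift by any measurable amount.
- **Not checked:** I did not measure the bystanders again at the end. No move was planned near them.

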